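Lock a mortar cube into its carrier with the linch pin

TASK

One of the two pin-locked carriers on the bench holds a mortar cube; its ring has a red sleeve. Push that carrier's linch pin fully home through both cheeks, and then flip its sprung ring over so that it closes round the far end of the pin. Leave the cube in its place, and leave the empty carrier with the blue sleeve open as it is.

Things in the scene. Friction and masses are not known exactly. Their poses are not given: they have to be found in the camera images.
- red: the carrier to be locked: heavy, fixed aluminium base 68 x 110 x 14 mm with two upright cheeks, each 40 mm wide across the pin, 8 mm thick, 70 mm high, 34 mm apart, the cube between them. Origin: centre of its underside. y is the level direction in which the pin is pushed home, z up.
- red_head (a point): centre of the dark steel pin head: a disc 28 mm across, 12 mm thick, 52 mm above the bench, axis along y; +y is the push direction. Its flat back lies 6 mm to the -y side. The 10 mm pin runs along +y and ends 66 mm from this point. Home, the head's front touches the near cheek and the pin ends 10 mm past the far one. Friction of 3 N and light damping resist; it stays where it is left.
- red_pin (a joint): how far the red-sleeved ring's pin is pushed in, in m: 0 drawn out, 0.048 fully home at its stop. It starts between 0 and 0.012.
- red_sleeve (a point): centre of the red round sleeve on the ring: 14 mm thick, 44 mm long, lying level across the pin. The ring is a U of 6 mm wire, 72 mm wide, pivoting on the head (level axis across the pin through red_head); the sleeve is 80 mm from the pivot. At the start it lies level behind the head, on its -y side, with 65 mm of open space between sleeve and head. It travels with the pin.
- red_ring (a joint): angle of that ring in rad: 0 folded back level behind the head, 1.57 straight up, 3.14 closed, level, the sleeve's centre 14 mm beyond the pin's far end. The sleeve swings up and over the carrier. Spring and weight hold it at 0; let go beyond about 1.3 rad, it snaps over to closed by itself and stays.
- blue_sleeve (a point): centre of the blue sleeve on the ring of the other, empty carrier, which is of the same make and size.
- sample_center (a point): centre of the grey mortar cube, 28 mm, loose between the cheeks of the red-sleeved carrier, its underside 14 mm above the bench.

How it is judged:
By the outcome, as a careful person would: the job done as asked, in the order asked, and still so for the second after the job is handed in, with the robot touching nothing.
It also fails if it takes over 51 s, if anything falls off the work surface, if the arm or the gripper's body presses on something with over 40 N, if the wrist force passes 120 N, or if a joint passes its speed limit or range.

ROBOT

A 7-joint arm with a two-finger parallel gripper is mounted at the origin on a cart in front of the work surface, level with it; the furniture and walls round the work are solid. World frame = base frame: x ahead of the robot, y to its left, z up, the work surface at z = 0. Lengths are in m, angles in rad, forces in N, time in s.
With the tool pointing down it reaches from about 0.425 to 0.925 m from the base axis. Payload 6.8 kg.
Tool frame: the origin (TCP) lies at the very end of the fingers, on their centre line; the grasp point (between the pads) lies 19 mm behind it; x points along the fingers, y is the direction in which the jaws open and shut, and the axes are right-handed (so a half turn about x gives the same grasp; the last joint's range is limited). The gripper opens to 88 mm and grips with 3 to 60 N. Pads are 20 mm wide; open, the fingers measure 115 mm over their backs; the gripper's body (75 mm by 178 mm) begins 61 mm behind the grasp point.
Start: joints at [-1.34, 0.477, 0.022, 1.555, -0.011, 1.109, -0.083], TCP at [0.224, 0.637, 0.223] pointing down, gripper open.
Joint ranges: [-2.96, 2.96], [-0.34, 2.1], [-1.41, 1.46], [0.24, 2.44], [-1.37, 4.51], [0.17, 1.92], [-2.96, 2.96]. Speed limits (rad/s): [2.39, 2.39, 3.14, 3.14, 3.14, 3.14, 3.14].

INTERFACE

Orientations are given as a unit quaternion [w, x, y, z].
In Python, from station import robot, read_camera, camera_model gives the robot as it stands.
- The arm moves only by the shell command python3 -m pendant 'ROWS'. ROWS is JSON, one flat list of numbers, 7 for each row, row after row: the shift along the tool's x, y, z in m, then the turn, a rotation vector about the tool's x, y, z in degrees, then the opening, from 0 (shut) to 1 (fully open). In form: [dx, dy, dz, ax, ay, az, grip, dx, dy, dz, ax, ay, az, grip, ...]. A call has 1 to 10 rows; each row shifts and turns the commanded pose from where the row before left it, along the tool's axes as they then stand; what a row does not reach is not made up. A row lasts 1/8 s, in which the tool goes at most 62.5 mm and 10.7 degrees, less where a joint would pass 70% of its speed; a pose out of reach is approached as far as the arm can. A call with a gripper value outside its range is refused whole. The fingers move at their own pace and stop on an object; the grip force is fixed at half the most. Time passes only in rows, so rows that do not move let the fingers close. It gives the time, the measured TCP pose, the force and the opening at its end, in the units of the state.
- robot.state(): the state, without advancing time (a new reading comes with each control period).
- read_camera(name): name is "scene" or "top"; returns the picture (400x640x3 uint8, red, green, blue); there is no depth.
- camera_model(name): a dict with "intrinsics" (3x3 intrinsics, pixels), "rvec" (rotation vector, rad) and "tvec" (3), from world to camera coordinates, as OpenCV has them. Camera axes: x right, y down, z forward; pixel columns grow to the right and rows downward; lengths in m; the calibration is good to about 2 mm. A picture is of the moment at which its call begins. camera_model takes no time and is no camera call.
- robot.sign_off(): hands the job in, once; it reports no verdict.
The state is a dict: "time_s": time; "q": joint angles; "dq": joint speeds; "joint_torque": joint torques, N m; "tool_pos": TCP position; "eef_rot": TCP orientation; "contact_force": force on the tool from outside, world axes, zero at the start; "moment": the same for the moment, N m; "finger_gap": finger opening in m.
Only numpy, scipy, OpenCV 4.12 (cv2) and the standard library are available. Lean on these libraries where they do the work, as an engineer would, in place of code of your own. Each camera call takes 0.05 s, during which the arm holds its last target. There are 200 camera calls.

## Working session

There is one attempt and no reset: what is moved stays moved. The work goes in short steps, Python scripts to look and compute and a shell command to move; the robot and the scene stay as the last step left them, time stands still between calls to the robot, and variables do not carry over. Pictures are saved under pics/ and viewed, about 8 in all and at most 12, crops included, and the job is handed in when it is done.

```bash
mkdir -p pics; ls; python3 - <<'E'
from station import robot, read_camera, camera_model
import cv2
for n in("scene","top"):
    cv2.imwrite(f"pics/{n}0.png",read_camera(n)[:,:,::-1])
    m=camera_model(n);print(n,m)
s=robot.state();print(s["time_s"],s["tool_pos"],s["eef_rot"],s["contact_force"],s["finger_gap"])
E
```

```text
pics
scene {'intrinsics': array([[393.10464037,   0.        , 314.16194223],
       [  0.        , 393.10464037, 195.54630273],
       [  0.        ,   0.        ,   1.        ]]), 'rvec': array([ 1.9376351 , -0.73529283,  0.44902898]), 'tvec': array([-0.43271333,  0.18385703,  0.72945048])}
top {'intrinsics': array([[512.22854858,   0.        , 310.44542192],
       [  0.        , 512.22854858, 206.44550099],
       [  0.        ,   0.        ,   1.        ]]), 'rvec': array([ 2.125309  , -2.08486931,  0.21858345]), 'tvec': array([-0.03812037,  0.5178737 ,  1.0072751 ])}
0.1 [0.2241958  0.63612743 0.22183804] [ 0.69693964  0.11867048  0.69703029 -0.11975484] [-0.02072431 -0.48907763  0.15796826] 0.08772503966538514
```

View pics/scene0.png

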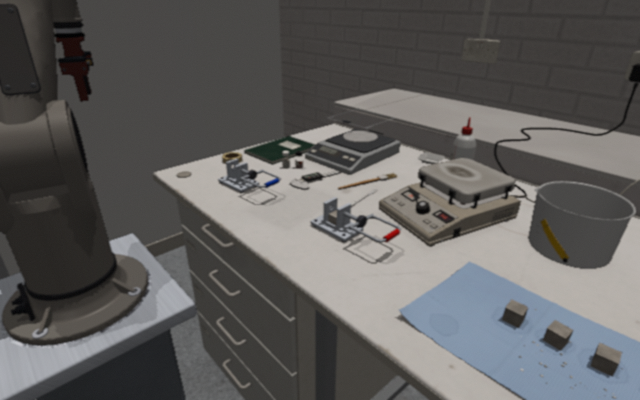

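View pics/top0.png

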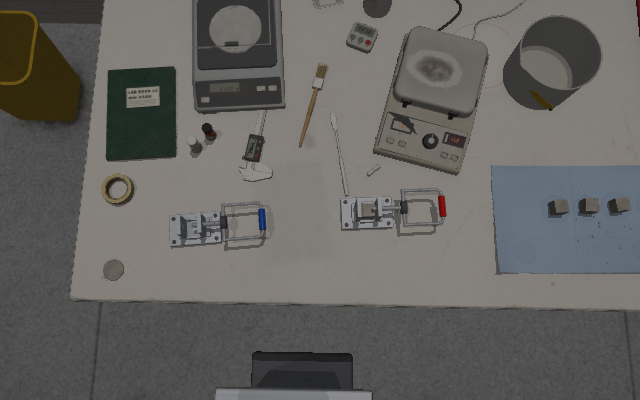

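The red carrier is at about (367,213) in the top view, with its head at (404,208), its sleeve at (442,206) and the push direction toward image left. The blue carrier is well to the left of it. Next I'll measure these.

```bash
cat >h.py <<'E'
import numpy as np, cv2
from station import robot, read_camera, camera_model
def P(n):
    m=camera_model(n);R,_=cv2.Rodrigues(np.array(m["rvec"]));return m["intrinsics"],R,np.array(m["tvec"]).ravel()
def ray(n,uv):
    K,R,t=P(n);d=R.T@np.linalg.inv(K)@np.array([uv[0],uv[1],1.]);return -R.T@t,d
def plane(n,uv,z):
    c,d=ray(n,uv);return c+d*(z-c[2])/d[2]
def tri(a,b):
    c1,d1=ray("scene",a);c2,d2=ray("top",b)
    s=np.linalg.lstsq(np.c_[d1,-d2],c2-c1,rcond=None)[0];p,q=c1+d1*s[0],c2+d2*s[1];return (p+q)/2,np.linalg.norm(p-q)
def red(im):
    h=cv2.cvtColor(im,cv2.COLOR_RGB2HSV);return (((h[...,0]<8)|(h[...,0]>172))&(h[...,1]>150)&(h[...,2]>60)).astype(np.uint8)
def blob(m,box):
    x0,y0,x1,y1=box;k=np.zeros_like(m);k[y0:y1,x0:x1]=m[y0:y1,x0:x1]
    ys,xs=np.nonzero(k);return np.array([xs.mean(),ys.mean()]),len(xs),cv2.minAreaRect(np.c_[xs,ys].astype(np.float32))
E
python3 - <<'E'
from h import *
S,T=read_camera("scene"),read_camera("top")
a=blob(red(S),(370,215,415,250));b=blob(red(T),(425,180,460,230));print(a,b,tri(a[0],b[0]),plane("top",b[0],.052))
# carrier base: bright bluish-grey, dark head
c=T[175:245,325:460,::-1];cv2.imwrite("pics/tc.png",cv2.resize(c,None,fx=5.8,fy=5.8,interpolation=cv2.INTER_CUBIC))
c=S[185:270,300:410,::-1];cv2.imwrite("pics/sc.png",cv2.resize(c,None,fx=7,fy=7,interpolation=cv2.INTER_CUBIC))
E
```

```text
(array([391.73972603, 234.2739726 ]), 73, ((391.9615478515625, 234.1923370361328), (4.714951515197754, 14.699554443359375), 56.30992889404297)) (array([441.69105691, 205.55284553]), 123, ((441.7090759277344, 205.79920959472656), (20.189470291137695, 5.975358486175537), 84.80557250976562)) (array([ 0.52625258, -0.30100388,  0.05256398]), np.float64(0.00026725955866761445)) [ 0.52627606 -0.3010499   0.052     ]
```

View pics/tc.png

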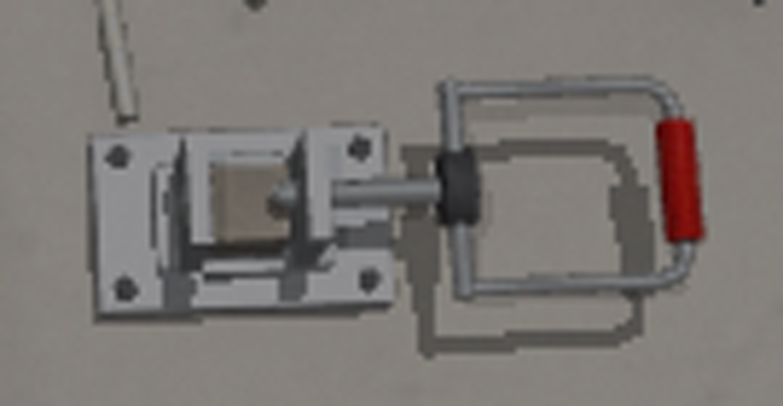

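View pics/sc.png

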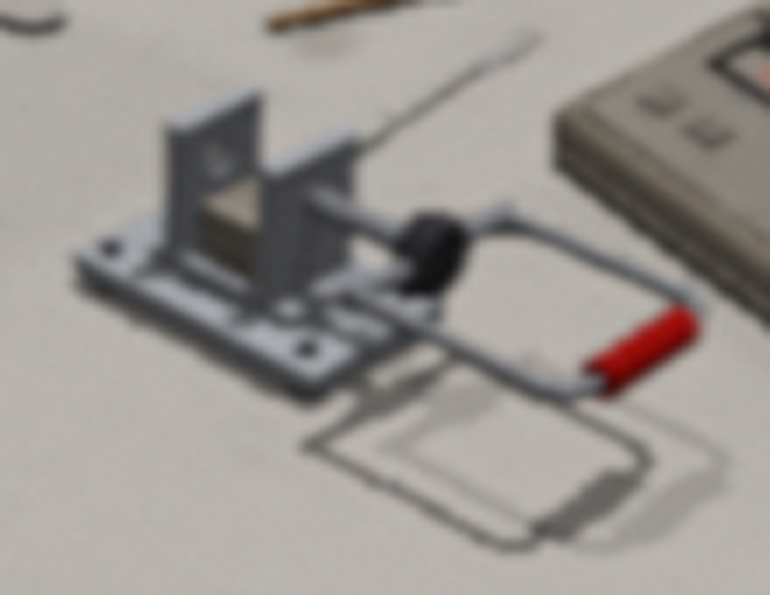

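Top crop: head centre at about (458,188), sleeve at (683,180), and pin tip at about (285,197) over the cube. The scene crop agrees: the cube sits between the cheeks and the ring lies folded back, level. The sleeve triangulates to z = 0.0526 m (given 0.052). Next I'll get the head, the direction and the tool frame.

```bash
python3 - <<'E'
from h import *
from scipy.spatial.transform import Rotation as Ro
T=read_camera("top")
f=lambda u,v:(325+(u+.5)/5.8-.5,175+(v+.5)/5.8-.5)
S=np.array([.5263,-.3010,.0523])
H=plane("top",f(458,187),.060)  # visible dark band: top of head
print("head",H,np.linalg.norm(H[:2]-S[:2]))
c=[plane("top",f(*p),.014) for p in((93,135),(385,128),(392,303),(97,312))]
w=[np.linalg.norm(c[i][:2]-c[(i+1)%4][:2]) for i in range(4)];print("base edges",np.round(w,4),"centre",np.mean(c,0))
d1=((c[0]-c[1])+(c[3]-c[2]))[:2];e=plane("top",f(675,120),.055)-plane("top",f(690,240),.055)
for n,v in(("base",d1),("sleeve norm",np.array([-e[1],e[0]])),("head-sleeve",(H-S)[:2])):print(n,np.degrees(np.arctan2(v[1],v[0])))
s=robot.state();R=Ro.from_quat(np.roll(s["eef_rot"],-1)).as_matrix();print(R.round(3),s["time_s"])
print([np.round(tri(a,b),4) if 0 else (np.round(tri(a,b)[0],4),round(tri(a,b)[1],4)) for a,b in [((300+433/7,185+253/7),f(459,187))]])
E
```

```text
head [ 0.52032326 -0.22034457  0.06      ] 0.08087657421673759
base edges [0.109  0.0663 0.1088 0.067 ] centre [ 0.51682507 -0.14809939  0.014     ]
base 92.66298635457392
sleeve norm 94.98315199446095
head-sleeve 94.23799408506315
[[-0.     0.332  0.943]
 [-0.001  0.943 -0.332]
 [-1.    -0.001  0.   ]] 0.25
[(array([ 0.5221, -0.2221,  0.0509]), np.float64(0.0006))]
```

Checks: the base edges come out at 109 x 67 mm (given 110 x 68), head to sleeve at 81 mm (given 80), and head height at 51 mm (given 52). The push direction is about 93.7° and the remaining travel about 42 mm. Now I'll move over the gap behind the head with the jaws closed.

```bash
python3 -m pendant '[0,0,0,-7.7,0,0,0, 0,0,0,-7.7,0,0,0, 0,0,0,-7.7,0,0,0, 0,-0.06,0.04,0,0,0,0, 0,-0.06,0.04,0,0,0,0, 0,-0.06,0.04,0,0,0,0, 0,-0.06,0.04,0,0,0,0, 0,-0.06,0.04,0,0,0,0, 0,-0.06,0.041,0,0,0,0]'
python3 -m pendant '[0,-0.055,0,0,0,0,0, 0,-0.056,0,0,0,0,0, 0,-0.055,0,0,0,0,0, 0,-0.056,0,0,0,0,0, 0,-0.055,0,0,0,0,0, 0,-0.056,0,0,0,0,0, 0,-0.055,0,0,0,0,0, 0,-0.056,0,0,0,0,0, 0,-0.055,0,0,0,0,0, 0,-0.055,0,0,0,0,0]'
python3 -m pendant '[0,0,0,0,0,0,0, 0,0,0,0,0,0,0]'
cat > w.py <<'E'
import sys;from h import *
from scipy.spatial.transform import Rotation as Ro
s=robot.state();R=Ro.from_quat(np.roll(s["eef_rot"],-1)).as_matrix()
p=np.array([float(v) for v in sys.argv[1:4]])
print("t",s["time_s"],"pos",np.round(s["tool_pos"],4),"need tool shift",np.round(R.T@(p-s["tool_pos"]),4),"yaw",np.degrees(np.arctan2(R[1,1],R[0,1])).round(2),"down",R[:,0].round(3),"F",np.round(s["contact_force"],1))
E
python3 w.py .5236 -.261 .035
```

```text
time_s: 1.38
tool_pos: [0.4536, 0.3373, 0.2229]
eef_rot: [0.707, -0.023, 0.707, 0.023]
contact_force: [0.6, 0.1, 0.5]
finger_gap: 0.002
time_s: 2.62
tool_pos: [0.4882, -0.2154, 0.2229]
eef_rot: [0.707, -0.023, 0.706, 0.023]
contact_force: [0.2, 0.8, 0.2]
finger_gap: 0.0001
time_s: 2.88
tool_pos: [0.4881, -0.2131, 0.2224]
eef_rot: [0.707, -0.022, 0.707, 0.023]
contact_force: [0.1, 0.8, -0.1]
finger_gap: 0.0004
t 2.875 pos [ 0.4881 -0.2131  0.2224] need tool shift [ 0.1874 -0.0502  0.0325] yaw 93.68 down [-0.     0.001 -1.   ] F [ 0.1  0.8 -0.1]
```

```bash
python3 -m pendant '[0,-0.025,0.016,0,0,0,0, 0,-0.025,0.0165,0,0,0,0, 0.04,0,0,0,0,0,0, 0.04,0,0,0,0,0,0, 0,0,0,0,0,0,0, 0,0,0,0,0,0,0]'; python3 w.py .5236 -.261 .035
python3 - <<'E'
from h import *
T=read_camera("top");S=read_camera("scene")
a=cv2.resize(T[165:255,320:470,::-1],None,fx=5,fy=5,interpolation=cv2.INTER_CUBIC)[:400]
cv2.imwrite("pics/c1.png",cv2.resize(S[150:270,300:440,::-1],None,fx=4,fy=4,interpolation=cv2.INTER_CUBIC))
E
```

```text
time_s: 3.62
tool_pos: [0.5248, -0.2609, 0.1439]
eef_rot: [0.707, -0.023, 0.706, 0.023]
contact_force: [0.3, 0.5, 0.7]
finger_gap: 0.0004
t 3.625 pos [ 0.5248 -0.2609  0.1439] need tool shift [ 0.1089 -0.     -0.0014] yaw 93.77 down [ 0.001 -0.    -1.   ] F [0.3 0.5 0.7]
```

View pics/c1.png

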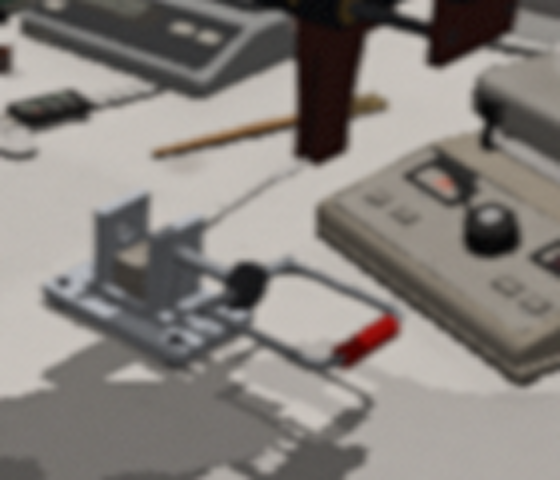

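The fingertips, at crop (325,158), line up with the gap and are clear of the instrument. Descending.

```bash
python3 -m pendant '[0.04,0,-0.001,0,0,0,0, 0.04,0,0,0,0,0,0, 0.028,0,0,0,0,0,0, 0,0,0,0,0,0,0, 0,0,0,0,0,0,0]'; python3 w.py .5236 -.261 .035
```

```text
time_s: 4.35
tool_pos: [0.5241, -0.2622, 0.0365]
eef_rot: [0.708, -0.023, 0.706, 0.022]
contact_force: [-0.3, -0.4, 0.3]
finger_gap: 0.0007
t 4.35 pos [ 0.5241 -0.2622  0.0365] need tool shift [ 0.0014  0.0013 -0.0004] yaw 93.68 down [ 0.003 -0.001 -1.   ] F [-0.3 -0.4  0.3]
```

```bash
python3 -m pendant '[0,0.01,0,0,0,0,0, 0,0.01,0,0,0,0,0, 0,0.01,0,0,0,0,0, 0,0.01,0,0,0,0,0, 0,0,0,0,0,0,0]'; python3 w.py .5236 -.261 .035
```

```text
time_s: 4.97
tool_pos: [0.5205, -0.2204, 0.0348]
eef_rot: [0.707, -0.023, 0.707, 0.024]
contact_force: [0.2, 0.3, -0.8]
finger_gap: 0.0006
t 4.975 pos [ 0.5205 -0.2204  0.0348] need tool shift [-0.0003 -0.0407  0.0005] yaw 93.77 down [ 0.     0.001 -1.   ] F [ 0.2  0.3 -0.8]
```

```bash
python3 -m pendant '[0,0.008,0,0,0,0,0, 0,0.007,0,0,0,0,0]'; python3 -m pendant '[0,0.003,0,0,0,0,0, 0,0.003,0,0,0,0,0]';  python3 - <<'E'
from h import *
S=read_camera("scene");T=read_camera("top")
print(*[blob(red(i),b)[:2] for i,b in((S,(330,190,415,250)),(T,(385,180,460,230)))])
a=blob(red(S),(330,190,415,250));b=blob(red(T),(385,180,460,230));print(tri(a[0],b[0]))
cv2.imwrite("pics/c2.png",cv2.resize(S[150:270,300:440,::-1],None,fx=4,fy=4,interpolation=cv2.INTER_CUBIC))
E
```

```text
time_s: 5.22
tool_pos: [0.5195, -0.2069, 0.0347]
eef_rot: [0.707, -0.023, 0.707, 0.022]
contact_force: [2.4, -4.0, 0.6]
finger_gap: 0.0004
time_s: 5.48
tool_pos: [0.5191, -0.2007, 0.0347]
eef_rot: [0.707, -0.023, 0.707, 0.023]
contact_force: [2.0, -3.9, -0.2]
finger_gap: 0.0006
(array([377.10526316, 228.07017544]), 57) (array([nan, nan]), 0)
 ** On entry to DLASCL parameter number  4 had an illegal value
 ** On entry to DLASCL parameter number  4 had an illegal value
 ** On entry to DLASCL parameter number  4 had an illegal value
 ** On entry to DLASCL parameter number  4 had an illegal value
 ** On entry to DLASCL parameter number  5 had an illegal value
 ** On entry to DLASCL parameter number  4 had an illegal valueh.py:16: RuntimeWarning: Mean of empty slice.
  ys,xs=np.nonzero(k);return np.array([xs.mean(),ys.mean()]),len(xs),cv2.minAreaRect(np.c_[xs,ys].astype(np.float32))
  ret = ret.dtype.type(ret / rcount)
Traceback (most recent call last):
  File "h.py", line 11, in tri
    s=np.linalg.lstsq(np.c_[d1,-d2],c2-c1,rcond=None)[0];p,q=c1+d1*s[0],c2+d2*s[1];return (p+q)/2,np.linalg.norm(p-q)
      ~~~~~~~~~~~~~~~^^^^^^^^^^^^^^^^^^^^^^^^^^^^^^^^
numpy.linalg.LinAlgError: SVD did not converge in Linear Least Squares
```

```bash
python3 - <<'E'
from h import *
S=read_camera("scene");a=blob(red(S),(330,190,415,250));print(a[1],plane("scene",a[0],.0523))
E
python3 -m pendant '[0,0.005,0,0,0,0,0, 0,0.005,0,0,0,0,0]'; python3 -m pendant '[0,0.003,0,0,0,0,0, 0,0.003,0,0,0,0,0]'
```

```text
56 [ 0.52370783 -0.26413373  0.0523    ]
time_s: 5.88
tool_pos: [0.5186, -0.1951, 0.0349]
eef_rot: [0.708, -0.024, 0.706, 0.02]
contact_force: [4.1, -21.6, -10.1]
finger_gap: 0.0002
time_s: 6.12
tool_pos: [0.5186, -0.195, 0.0351]
eef_rot: [0.709, -0.025, 0.705, 0.016]
contact_force: [7.2, -33.6, -16.6]
finger_gap: 0.0004
```

The pin came hard against its stop at the expected travel of about 42 mm (the force jumped from 4 to 34 N with no motion). Backing off and lifting.

```bash
python3 -m pendant '[0,-0.012,0,0,0,0,0, 0,-0.012,0,0,0,0,0, 0,0,0,0,0,0,0, 0,0,0,0,0,0,0]'; python3 w.py .5236 -.261 .035;  python3 -m pendant '[-0.04,0,0,0,0,0,0, -0.04,0,0,0,0,0,0, -0.04,0,0,0,0,0,1, 0,-0.05,0,0,0,0,1, 0,-0.05,0,0,0,0,1, 0,-0.05,0,0,0,0,1, 0,0,0,0,0,0,1]'; python3 - <<'E'
from h import *
S=read_camera("scene");T=read_camera("top")
cv2.imwrite("pics/s3.png",S[...,::-1]);cv2.imwrite("pics/t3.png",T[...,::-1])
a=blob(red(S),(330,190,415,250));print(a[1],plane("scene",a[0],.0523))
ys,xs=np.nonzero(red(T)[170:240,380:470]);print(len(xs))
if len(xs)>20:
    b=np.array([xs.mean()+380,ys.mean()+170]);print(b,tri(a[0],b),plane("top",b,.0523))
c=cv2.resize(T[165:255,320:470,::-1],None,fx=5,fy=5,interpolation=cv2.INTER_CUBIC);d=cv2.resize(S[175:265,300:450,::-1],None,fx=5,fy=5,interpolation=cv2.INTER_CUBIC)
cv2.imwrite("pics/c3.png",cv2.resize(np.vstack([c,d]),(500,600)))
E
python3 w.py .5236 -.261 .035
```

```text
time_s: 6.62
tool_pos: [0.5193, -0.2077, 0.0345]
eef_rot: [0.707, -0.023, 0.707, 0.023]
contact_force: [-1.0, 0.3, -0.3]
finger_gap: 0.0005
t 6.625 pos [ 0.5193 -0.2077  0.0345] need tool shift [-0.0006 -0.0535  0.0008] yaw 93.74 down [-0.001  0.001 -1.   ] F [-1.   0.3 -0.3]
time_s: 7.5
tool_pos: [0.5278, -0.3622, 0.1547]
eef_rot: [0.707, -0.022, 0.707, 0.02]
contact_force: [0.6, -0.1, -0.1]
finger_gap: 0.047
65 [ 0.52488733 -0.25929428  0.0523    ]
122
[421.54098361 206.05737705] (array([ 0.52454142, -0.25926342,  0.05235148]), np.float64(0.0005063313513265209)) [ 0.52435421 -0.2590992   0.0523    ]
t 7.6 pos [ 0.529  -0.3574  0.1541] need tool shift [0.1193 0.0963 0.0009] yaw 93.69 down [-0.001  0.001 -1.   ] F [ 0.3  1.3 -0.6]
```

View pics/c3.png

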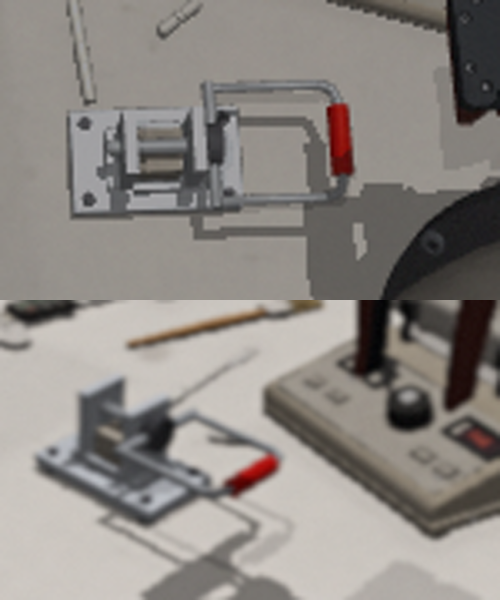

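The pin is home: the sleeve travelled 41.9 mm, the head is against the near cheek at top crop (215,140), and the pin tip shows past the far cheek at (113,145). The cube is in place at (160,150). The sleeve is now at (0.5243, -0.2592, 0.0523). Next I'll straddle it half open, biased slightly toward +y.

```bash
python3 -m pendant '[0,0.033,-0.001,0,0,0,0.5, 0,0.034,-0.001,0,0,0,0.5, 0,0.033,-0.001,0,0,0,0.5, 0,0,0,0,0,0,0.5, 0,0,0,0,0,0,0.5]'; python3 w.py .5242 -.2572 .033
```

```text
time_s: 8.22
tool_pos: [0.5199, -0.2579, 0.1548]
eef_rot: [0.707, -0.023, 0.707, 0.023]
contact_force: [-0.3, -1.3, 0.2]
finger_gap: 0.044
t 8.225 pos [ 0.5199 -0.2579  0.1548] need tool shift [0.1218 0.0004 0.0043] yaw 93.8 down [ 0.  0. -1.] F [-0.3 -1.3  0.2]
```

```bash
python3 -m pendant '[0.03,0,0.004,0,0,0,0.5, 0.03,0,0,0,0,0,0.5, 0.03,0,0,0,0,0,0.5, 0.031,0,0,0,0,0,0.5, 0,0,0,0,0,0,0.5, 0,0,0,0,0,0,0.5]'; python3 w.py .5242 -.2572 .033
```

```text
time_s: 8.98
tool_pos: [0.5241, -0.2595, 0.0346]
eef_rot: [0.707, -0.023, 0.706, 0.022]
contact_force: [0.6, 0.3, 0.2]
finger_gap: 0.044
t 8.975 pos [ 0.5241 -0.2595  0.0346] need tool shift [0.0016 0.0023 0.0002] yaw 93.64 down [ 0.001 -0.001 -1.   ] F [0.6 0.3 0.2]
```

```bash
python3 -m pendant '[0.001,0.002,0,0,0,0,0.5, 0,0,0,0,0,0,0.1, 0,0,0,0,0,0,0.1, 0,0,0,0,0,0,0.1, 0,0,0,0,0,0,0.1]'; python3 w.py .5242 -.2572 .033
```

```text
time_s: 9.6
tool_pos: [0.524, -0.2593, 0.0333]
eef_rot: [0.707, -0.023, 0.706, 0.021]
contact_force: [0.3, -4.8, 0.1]
finger_gap: 0.0134
t 9.6 pos [ 0.524  -0.2593  0.0333] need tool shift [0.0003 0.0021 0.0004] yaw 93.59 down [ 0.002 -0.004 -1.   ] F [ 0.3 -4.8  0.1]
```

The sleeve is gripped (gap 13.4 mm) with about 5 N pressing the pin home. Now I'll follow the arc.

```bash
python3 -m pendant '[-0.007,0.0005,0,0,0,0,0, -0.007,0.0008,0,0,0,0,0, -0.007,0.0015,0,0,0,0,0, -0.0065,0.002,0,0,0,0,0, 0,0,0,0,0,0,0]' && python3 w.py .524 -.2593 .0333; python3 -m pendant '[-0.0064,0.0028,0,0,0,0,0, -0.0062,0.0031,0,0,0,0,0, -0.0114,0.008,0,0,0,0,0, 0,0,0,0,0,0,0]'; python3 w.py .524 -.2593 .0333
```

```text
time_s: 10.22
tool_pos: [0.5238, -0.2549, 0.0613]
eef_rot: [0.708, -0.024, 0.706, 0.021]
contact_force: [0.2, -6.8, 0.1]
finger_gap: 0.0129
t 10.225 pos [ 0.5238 -0.2549  0.0613] need tool shift [ 0.028  -0.0043 -0.0002] yaw 93.58 down [ 0.003 -0.004 -1.   ] F [ 0.2 -6.8  0.1]
time_s: 10.72
tool_pos: [0.5233, -0.2425, 0.0865]
eef_rot: [0.708, -0.024, 0.705, 0.02]
contact_force: [-0.3, -8.9, 6.3]
finger_gap: 0.0131
t 10.725 pos [ 0.5233 -0.2425  0.0865] need tool shift [ 0.0533 -0.0165 -0.0006] yaw 93.54 down [ 0.005 -0.006 -1.   ] F [-0.3 -8.9  6.3]
```

The reaction (-y, +z) is along the ring in compression, so the pin stays pressed home. Continuing.

```bash
python3 -m pendant '[-0.0099,0.0099,0,0,0,0,0, -0.008,0.0114,0,0,0,0,0, 0,0,0,0,0,0,0]' && python3 w.py .524 -.2593 .0333; python3 -m pendant '[-0.0059,0.0126,0,0,0,0,0, -0.0036,0.0135,0,0,0,0,0, 0,0,0,0,0,0,0]'; python3 w.py .524 -.2593 .0333
```

```text
time_s: 11.1
tool_pos: [0.523, -0.2222, 0.1056]
eef_rot: [0.709, -0.024, 0.704, 0.019]
contact_force: [-1.9, -10.4, 15.5]
finger_gap: 0.0132
t 11.1 pos [ 0.523  -0.2222  0.1056] need tool shift [ 0.0726 -0.0365 -0.0017] yaw 93.52 down [ 0.007 -0.007 -1.   ] F [ -1.9 -10.4  15.5]
time_s: 11.48
tool_pos: [0.5213, -0.1927, 0.1144]
eef_rot: [0.709, -0.024, 0.705, 0.021]
contact_force: [-1.3, -2.8, 16.5]
finger_gap: 0.0129
t 11.475 pos [ 0.5213 -0.1927  0.1144] need tool shift [ 0.0813 -0.0664 -0.002 ] yaw 93.65 down [ 0.005 -0.003 -1.   ] F [-1.3 -2.8 16.5]
```

The ring is at about 1.40 rad. I'll go a little past vertical, then open and lift.

```bash
python3 -m pendant '[-0.001,0.0139,0,0,0,0,0, 0.001,0.01,0,0,0,0,0, 0,0,0,0,0,0,0]'; python3 w.py .524 -.2593 .0333
python3 -m pendant '[0,0,0,0,0,0,0.5, 0,0,0,0,0,0,0.5, -0.02,0,0,0,0,0,0.5, -0.03,0,0,0,0,0,0.5, -0.04,0,0,0,0,0,0.5, -0.04,0,0,0,0,0,0.5, 0,-0.06,0,0,0,0,0.5, 0,-0.06,0,0,0,0,0.5, 0,-0.06,0,0,0,0,0.5, 0,0,0,0,0,0,0.5]'
python3 - <<'E'
from h import *
S=read_camera("scene");T=read_camera("top")
for n,i,bx in(("s",S,(300,175,415,250)),("t",T,(320,180,460,230))):print(blob(red(i),bx)[:2])
a=blob(red(S),(300,175,415,250))[0];b=blob(red(T),(320,180,460,230))[0];print(tri(a,b),plane("top",b,.052))
c=cv2.resize(T[165:255,320:470,::-1],None,fx=5,fy=5,interpolation=cv2.INTER_CUBIC);d=cv2.resize(S[175:265,300:450,::-1],None,fx=5,fy=5,interpolation=cv2.INTER_CUBIC)
cv2.imwrite("pics/c4.png",cv2.resize(np.vstack([c,d]),(500,600)))
E
python3 w.py .524 -.2593 .0333
```

```text
time_s: 11.85
tool_pos: [0.5194, -0.1665, 0.1128]
eef_rot: [0.708, -0.023, 0.706, 0.023]
contact_force: [0.7, 0.7, 8.0]
finger_gap: 0.0134
t 11.85 pos [ 0.5194 -0.1665  0.1128] need tool shift [ 0.0796 -0.0929 -0.0017] yaw 93.73 down [ 0.003 -0.    -1.   ] F [0.7 0.7 8. ]
time_s: 13.1
tool_pos: [0.5268, -0.3523, 0.2411]
eef_rot: [0.706, -0.021, 0.708, 0.019]
contact_force: [-0.3, 0.3, -0.6]
finger_gap: 0.044
(array([320.08823529, 202.94117647]), 34)
(array([344.6031746 , 209.26984127]), 126)
(array([ 0.51309015, -0.09804285,  0.05051418]), np.float64(0.004387382990452575)) [ 0.51460328 -0.09924857  0.052     ]
t 13.2 pos [ 0.5286 -0.3466  0.2408] need tool shift [0.2075 0.0872 0.0011] yaw 93.6 down [-0.001  0.001 -1.   ] F [-0.4 -0.1 -0.4]
```

View pics/c4.png

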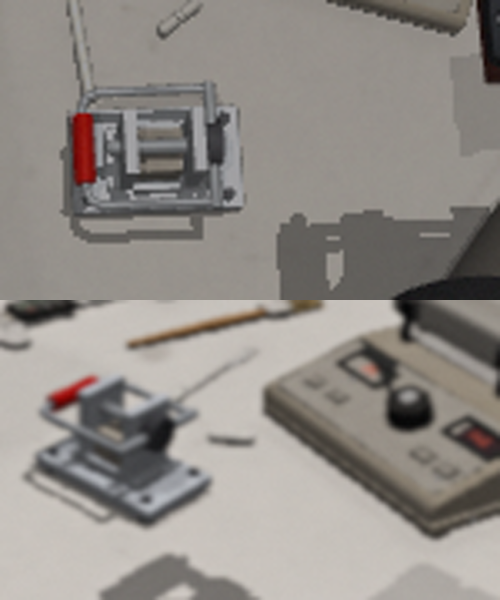

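The ring is closed: the sleeve is at top crop (85,148), level, beyond the pin end at (113,145). It moved 160 mm = 2 x 80 mm, so the pin stayed home. The cube is still at (160,150). One last numeric check of the blue carrier, then hand in.

```bash
python3 -m pendant '[0,0,0,0,0,0,0.5, 0,0,0,0,0,0,0.5, 0,0,0,0,0,0,0.5, 0,0,0,0,0,0,0.5]' && python3 - <<'E'
from h import *
def bl(i):
    h=cv2.cvtColor(i,cv2.COLOR_RGB2HSV);m=((abs(h[...,0].astype(int)-112)<12)&(h[...,1]>150)).astype(np.uint8);return blob(m,(240,190,280,245))[:2]
T=read_camera("top");print(bl(cv2.imread("pics/top0.png")[...,::-1].copy()),bl(T),blob(red(T),(320,180,460,230))[:2])
robot.sign_off()
E
```

```text
time_s: 13.7
tool_pos: [0.5295, -0.3459, 0.2417]
eef_rot: [0.707, -0.023, 0.707, 0.023]
contact_force: [-0.5, -0.6, 0.5]
finger_gap: 0.0438
(array([261.57142857, 218.8907563 ]), 119) (array([261.55, 218.95]), 120) (array([344.6031746 , 209.26984127]), 126)
the job is handed in; nothing more can be done
```

I pushed the red carrier's pin home with the closed fingers, then gripped its sleeve, swung the ring past vertical and let it snap closed. The job was handed in at about 13.8 s with the arm clear.

- **Pin:** it travelled about 42 mm to a hard stop, where the wrist force rose to about 35–40 N while pushing; the 120 N limit was never near. That is close to the 40 N limit for the arm and gripper body, but the fingers made this contact. In the last picture the head is against the near cheek.
- **Ring:** the red sleeve moved 160 mm between folded and closed, which is twice its 80 mm radius, so the pin did not back out. It was level at about 52 mm height and stayed still over the last 0.5 s.
- **Cube and blue carrier:** the cube is still between the cheeks. The blue sleeve's image position changed by less than 0.1 pixel.
- **Checks that disagreed:** the last two-view fix of the red sleeve had a 4 mm mismatch between rays, because the cheek partly hides the sleeve in the scene view. The top view alone fits. During the swing the measured radius read up to about 2.6 mm long, but the forces showed the ring pressing the pin inward. I did one check of the top view in the push step that returned no sleeve because the gripper hid it, and used the scene view instead.

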